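# Clamp a circuit board to the first click of the torque knob

### The arm

A 6-joint arm with a two-finger parallel gripper is mounted at the origin on the work surface. World frame = base frame: x ahead of the robot, y to its left, z up, the work surface at z = 0. Lengths are in m, angles in rad, forces in N, time in s.
With the tool pointing down it reaches from about 0.35 to 0.975 m from the base axis. Payload 4.9 kg.
Tool frame: the origin (TCP) lies on the centre line of the jaws, within the pads' length; the fingertips stand arm.finger_overhang ahead of it and the grasp point (between the pads) lies 6 mm ahead of it (arm.finger_overhang is the distance from the TCP to the fingertips, in m); x points along the fingers, y is the direction in which the jaws open and shut, and the axes are right-handed (so a half turn about x gives the same grasp; the last joint's range is limited). The gripper opens to 85 mm and grips with 20 to 120 N. Pads are 22 mm wide; open, the fingers measure 114 mm over their backs; the gripper's body (76 mm by 85 mm) begins 54 mm behind the grasp point. The pads swing forward as they close: fully open they stand 13 mm farther back than shut.
Start: joints at [-1.389, 0.053, 1.613, -0, 1.476, -0.119], TCP at [0.185, -0.597, 0.256] pointing down, gripper open.
Joint ranges: [-3.01, 3.01], [-1.01, 2.22], [0.06, 2.58], [-1.02, 4.17], [0.09, 2.62], [-3.14, 3.14]. Speed limits (rad/s): [2.57, 2.57, 3.14, 3.14, 3.14, 3.14].

### API

Orientations are given as a unit quaternion [w, x, y, z].
In Python, from cell import arm gives the robot as it stands.
- The arm moves only by the tool servo_tool, never from a script. Its arguments are lists of equal length, an entry for each row: "offset": the shift along the tool's x, y, z in units of 30 mm (1.0 is 30 mm), a list of three; "angular": the turn, a rotation vector about the tool's x, y, z in units of 5 degrees (1.0 is 5 degrees), a list of three. A call has 1 to 10 rows; each row shifts and turns the pose as measured when the row begins, along the tool's axes as they then stand; what a row does not reach is not made up. A row lasts 1/12 s, in which the tool goes at most 41.7 mm and 7.16 degrees, less where a joint would pass 70% of its speed; a pose out of reach is approached as far as the arm can. A call is refused whole if a number of a shift passes 1 or a number of a turn 1, either way. A call with a gripper value outside its range is refused whole. "jaw" is the closure, from -1 (fully open) to 1 (shut), set as the call begins (left out, the last holds). The fingers move at their own pace and stop on an object; "grip_force" is the grip in N (left out, the last holds). Time passes only in rows, so rows that do not move let the fingers close. It gives the time, the measured TCP pose, the force and the opening at its end, in the units of the state.
- arm.sense(): the state, without advancing time (a new reading comes with each control period).
- arm.get_image(name): name is "side" or "top"; returns a dict with "pixels" (400x640x3 uint8, red, green, blue), "depth" (400x640 float32, m along the optical axis (not along the pixel's ray), 0 where there is no reading), "fx", "fy", "cx", "cy" (pixels), "dist" ([k1, k2, p1, p2, k3] as OpenCV has them; the pictures are not rectified), "rvec" (rotation vector, rad) and "tvec" (3), from world to camera coordinates, as OpenCV has them. Camera axes: x right, y down, z forward; pixel columns grow to the right and rows downward; lengths in m; the calibration is good to about 2 mm. A picture is of the moment at which its call begins.
- arm.close_job(): hands the job in, once; it reports no verdict.
Trained networks look in the newest picture that a camera, given by its name, has taken for a name from the list of things; names that differ only in an ending like _2 or _b are one class to them, and where a whole thing is asked for, a point or a joint stands for the part that bears it (a point fixed in the world has none). Each returns a list of dicts, best first, with "conf" (0 to 1); they miss things now and then, are a little off and sometimes report something else, mostly with a low value. They report only what shows in the picture. A call takes as long as a camera call.
- arm.silhouettes(camera, thing): "mask" (400x640 bool, what is visible of it) and "position" ([row, column] in pixels, amid what is visible of it).
- arm.place_of(camera, thing): "position" ([row, column] in pixels: a listed point, or the origin of a listed thing).
The state is a dict: "time_s": time; "joints": joint angles; "joint_velocities": joint speeds; "tau": joint torques, N m; "eef_pos": TCP position; "tcp_rot": TCP orientation; "wrist_force": force on the tool from outside, world axes, zero at the start; "moment": the same for the moment, N m; "finger_gap": finger opening in m.
Only numpy, scipy, OpenCV 4.12 (cv2) and the standard library are available. Lean on these libraries where they do the work, as an engineer would, in place of code of your own. Each camera call takes 0.05 s, during which the arm holds its last target. There are 200 camera calls.

### The job

One of the two board holders has a green circuit board in it: clamp that board by turning the holder's black wing knob clockwise until its clutch gives the first click, then stop turning at once, let go and move clear. Do not go on to a second click, and leave the empty holder's clamp alone.

Things in the scene. Friction and masses are not known exactly. Their poses are not given: they have to be found in the camera images.
- holder_knob_grip (a point): Wing knob of the holder with the board: black upright bar 62 long, 14 thick, 54 to 90 mm above the bench, over a black collar of radius 21 (42 to 54). Point: on the turning axis, 76 up; frame x along the bar, y across its flat sides, z up. Holder: fixed aluminium plate 160 x 190 x 8, black rails to 34, green board 130 x 92 at 22 (parts to 31). Needs a grip of 25 N or more across the flat sides.
- holder_clamp (a joint): Angle (rad) of the shaft under that knob, with its dark steel finger (59 mm long, black rubber pad at the tip). Grows clockwise seen from above: starts between 0.05 and 0.45, ends at 0.90, where the pad meets the board's edge and the shaft turns no further. Takes about 0.1 N m to turn and stays where it is left.
- holder_knob (a joint): Slip clutch (rad): knob clockwise past the shaft. Under 0.1, bar in line with the finger, while the finger swings. With the finger hard on the board it gives at about 0.2 N m: first click, the knob rides over a ridge at 0.20 into a notch at 0.34 to 0.43 (about 22 degrees past the finger), where it rests when let go. Turned on it passes the next ridge at 0.60: second click, too far.
- spare_clamp_tip (a point): Centre of the rubber pad on the finger of the empty holder, alike in all but the missing board: leave it alone. 24 mm above the bench, 52 mm from the shaft under that holder's own wing knob; the finger points along this frame's -x, z is up, and the knob's bar lies in line with the finger.

How it is judged:
At the end, for the whole second after the job is handed in: The loaded holder's finger is against the board (shaft at 0.84 or more of 0.90 rad), its knob rests in the first notch of the clutch (0.25 to 0.55 rad past the finger) and is let go and at rest (value of joint holder_clamp above 0.84 rad and value of joint holder_knob between 0.25 and 0.55 rad and velocity of joint holder_knob between -0.05 and 0.05 rad/s); the robot touches nothing.
It fails at once if the clutch was driven on to a second click (beyond 0.62 rad) (value of joint holder_knob above 0.62 rad).
It fails at once if the empty holder's finger was moved by more than 12 mm (distance of spare_clamp_tip from where it was at the start of the episode above 0.012 m).
It also fails if it takes over 42 s, if anything falls off the work surface, if the arm or the gripper's body presses on something with over 40 N, if the wrist force passes 120 N, or if a joint passes its speed limit or range.

## Working session

There is one attempt and no reset: what is moved stays moved. The work goes in short steps, Python scripts to look and compute and a tool call to move; the robot and the scene stay as the last step left them, time stands still between calls to the robot, and variables do not carry over. Pictures are saved under pics/ and viewed, about 8 in all and at most 12, crops included, and the job is handed in when it is done.

Besides the shell and the picture viewer there is one more tool, called by a JSON object that holds its "api" and its "payload", one argument or row to a line. servo_tool: Moves the arm, as the interface text tells. Its arguments: {"type":"object","properties":{"offset":{"type":"array","items":{"type":"array","items":{"type":"number"}}},"angular":{"type":"array","items":{"type":"array","items":{"type":"number"}}},"jaw":{"type":"number"},"grip_force":{"type":"number"}},"required":["offset","angular"]}

```bash
mkdir -p pics
cat > h.py <<'E'
import numpy as np, cv2
from cell import arm
def snap(cam,name):
    im=arm.get_image(cam); cv2.imwrite(f'pics/{name}.png',im['pixels'][:,:,::-1]); return im
def K(im): return np.array([[im['fx'],0,im['cx']],[0,im['fy'],im['cy']],[0,0,1.]])
def ray(im,uv):
    p=cv2.undistortPoints(np.array(uv,float).reshape(-1,1,2),K(im),np.array(im['dist'])).reshape(-1,2)
    R=cv2.Rodrigues(np.array(im['rvec'],float))[0]; t=np.array(im['tvec'],float).ravel()
    return -R.T@t, np.c_[p,np.ones(len(p))]@R
def at_z(im,uv,z):
    o,d=ray(im,uv); return o+d*((z-o[2])/d[:,2])[:,None]
def cloud(im):
    v,u=np.mgrid[0:400,0:640]; o,d=ray(im,np.stack([u,v],-1).reshape(-1,2))
    return (o+d*im['depth'].reshape(-1,1)).reshape(400,640,3)
def proj(im,P): return cv2.projectPoints(np.array(P,float).reshape(-1,1,3),np.array(im['rvec'],float),np.array(im['tvec'],float),K(im),np.array(im['dist']))[0].reshape(-1,2)
E
python3 - <<'E'
from h import *
for c in('top','side'):
    im=snap(c,c+'1')
    for t in('holder_knob_grip','spare_clamp_tip'):
        for d in arm.place_of(c,t)[:3]: print(c,t,d['conf'],d['position'],at_z(im,d['position'][::-1],.076 if 'knob' in t else .024))
print(arm.sense())
E
```

```text
top holder_knob_grip 0.98 [181.5, 220.1] [[0.55577966 0.1526454  0.076     ]]
top spare_clamp_tip 0.9 [214.9, 392.3] [[ 0.49758416 -0.1901949   0.024     ]]
side holder_knob_grip 0.87 [305.5, 299.6] [[0.54639421 0.15856541 0.076     ]]
{'time_s': 0.3, 'joints': array([-1.38898375e+00,  5.29582118e-02,  1.61338726e+00, -2.65134211e-05,
        1.47598642e+00, -1.19009276e-01]), 'joint_velocities': array([-6.21721222e-05, -1.00270484e-03, -2.30522270e-03,  3.25495260e-04,
        6.72246393e-04, -1.68287205e-04]), 'tau': array([ 3.20490386e-06, -3.93101048e+01, -3.69757712e+01, -1.71050128e-04,
        3.81856415e-03, -1.29343269e-05]), 'eef_pos': array([ 0.1851412 , -0.59673029,  0.255852  ]), 'tcp_rot': array([-0.10569595, -0.69910554, -0.10621783,  0.6991406 ]), 'wrist_force': array([ 0.49384949, -0.36291915, -0.58862358]), 'moment': array([ 0.00408954, -0.03245754,  0.01990484]), 'finger_gap': 0.08522276937163971}
```

View pics/top1.png

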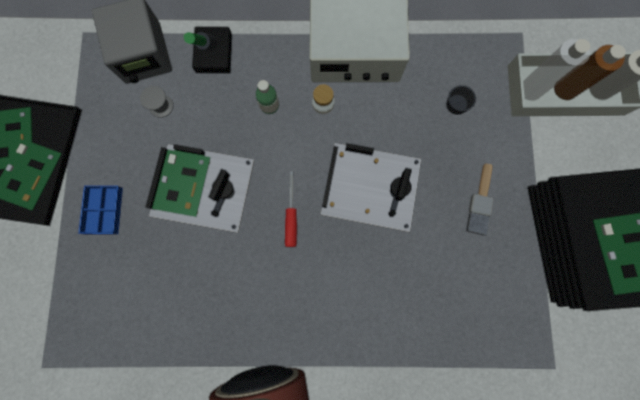

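View pics/side1.png

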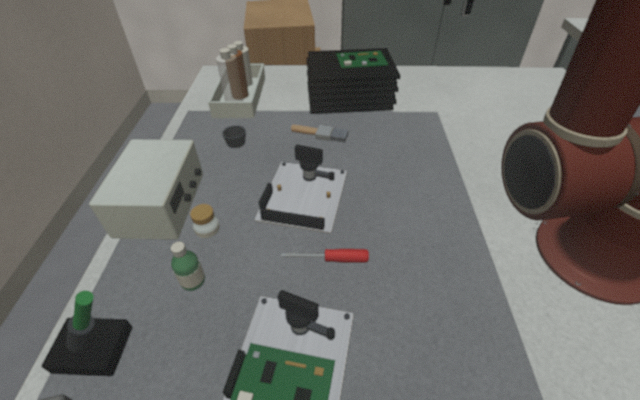

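```bash
python3 - <<'E'
from h import *
for c in('top','side'):
    im=snap(c,c+'2'); P=cloud(im)
    z=P[...,2]; d=np.hypot(P[...,0]-.553,P[...,1]-.155)
    m=(d<.05)&(z>.06)&(z<.11)&(im['depth']>0)
    q=P[m]; print(c,m.sum(),np.percentile(q[:,2],[5,50,95]))
    q2=q[q[:,2]>.08][:,:2].astype(np.float32); (cx,s,a)=cv2.minAreaRect(q2); print(cx,s,a,q2.mean(0)); 
    w,v=np.linalg.eigh(np.cov(q2.T)); print(np.degrees(np.arctan2(v[1,1],v[0,1])),np.sqrt(w))
    crop=im['pixels'][140:230,170:270] if c=='top' else im['pixels'][280:400,220:370]
    cv2.imwrite(f'pics/c_{c}.png',cv2.resize(crop[:,:,::-1],None,fx=5,fy=5,interpolation=cv2.INTER_CUBIC))
    for s_ in arm.silhouettes(c,'holder_knob_grip')[:1]:
        print(s_['conf'],s_['mask'].sum(),s_['position'])
E
python3 -c "
import cv2,numpy as np
a=cv2.imread('pics/c_top.png');b=cv2.imread('pics/c_side.png')
b=cv2.resize(b,(560,450));a=cv2.resize(a,(240*2,450))
cv2.imwrite('pics/both.png',cv2.resize(np.hstack([a,b]),(800,346)))"
```

```text
top 364 [0.06411569 0.08800322 0.09133797]
(0.5496349930763245, 0.15427544713020325) (0.014602755196392536, 0.06213133782148361) 67.45687866210938 [0.54861766 0.15364473]
157.83049835406592 [0.00421779 0.01785857]
0.74 532 [185.3, 223.2]
side 738 [0.06259245 0.08676535 0.09048425]
(0.5497550964355469, 0.1570063829421997) (0.014511754736304283, 0.061711352318525314) 69.23491668701172 [0.5492469  0.15870222]
158.2807851931189 [0.00415272 0.01782113]
0.84 1126 [307.5, 294.0]
```

View pics/both.png

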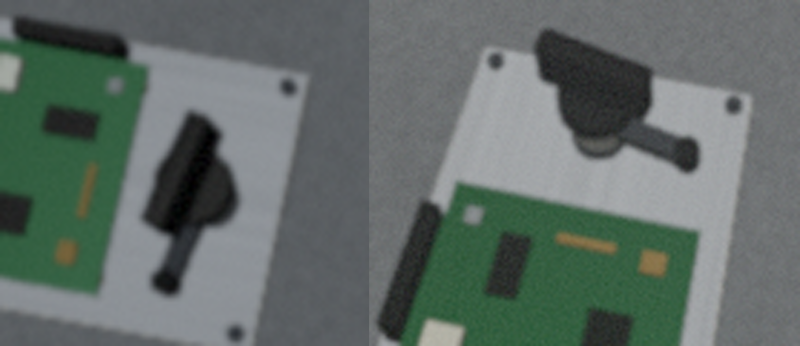

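{"api": "servo_tool", "payload": {
  "offset": [
    [0, -1, -0.93],
    [0, -1, -0.93],
    [0, -1, -0.93],
    [0, -1, -0.93],
    [0, -1, -0.93],
    [0, -1, -0.93],
    [0, -1, -0.93],
    [0, -1, -0.93],
    [0, -1, -0.93],
    [0, -1, -0.93]
  ],
  "angular": [
    [0, 0, 0],
    [0, 0, 0],
    [0, 0, 0],
    [0, 0, 0],
    [0, 0, 0],
    [0, 0, 0],
    [0, 0, 0],
    [0, 0, 0],
    [0, 0, 0],
    [0, 0, 0]
  ],
  "jaw": -1,
  "grip_force": 60
}}

```text
time_s: 1.33
eef_pos: [0.3638, -0.2251, 0.2548]
tcp_rot: [0.101, 0.701, 0.1, -0.699]
wrist_force: [0.9, -0.0, 0.2]
finger_gap: 0.0856
```

{"api": "servo_tool", "payload": {
  "offset": [
    [0, -1, -0.93],
    [0, -1, -0.93],
    [0, -1, -0.93],
    [0, -1, -0.93],
    [0, -1, -0.93],
    [0, -1, -0.93],
    [0, -1, -0.93],
    [0, -1, -0.93],
    [0, -0.5, -0.4],
    [0, 0, 0]
  ],
  "angular": [
    [0, 0, 0],
    [0, 0, 0],
    [0, 0, 0],
    [0, 0, 0],
    [0, 0, 0],
    [0, 0, 0],
    [0, 0, 0],
    [0, 0, 0],
    [0, 0, 0],
    [0, 0, 0]
  ]
}}

```text
time_s: 2.17
eef_pos: [0.5189, 0.1, 0.2584]
tcp_rot: [0.106, 0.704, 0.101, -0.695]
wrist_force: [-0.2, -0.2, -0.5]
finger_gap: 0.0857
```

{"api": "servo_tool", "payload": {
  "offset": [
    [0, 0, 0],
    [0, 0, 0],
    [0, 0, 0],
    [0, 0, 0],
    [0, 0, 0],
    [0, 0, 0],
    [0, 0, 0],
    [0, 0, 0],
    [0, 0, 0],
    [0, 0, 0]
  ],
  "angular": [
    [-1, 0, 0],
    [-1, 0, 0],
    [-1, 0, 0],
    [-1, 0, 0],
    [-1, 0, 0],
    [-1, 0, 0],
    [-1, 0, 0],
    [-1, 0, 0],
    [-1, 0, 0],
    [-1, 0, 0]
  ]
}}

```text
time_s: 3.0
eef_pos: [0.517, 0.095, 0.2588]
tcp_rot: [0.407, 0.584, 0.396, -0.58]
wrist_force: [-1.1, 0.5, 0.3]
finger_gap: 0.0856
```

{"api": "servo_tool", "payload": {
  "offset": [
    [0, 0, 0],
    [0, 0, 0],
    [0, 0, 0],
    [0, 0, 0],
    [0, 0, 0],
    [0, 0, 0],
    [0, 0, 0],
    [0, 0, 0],
    [0, 0, 0],
    [0, 0, 0]
  ],
  "angular": [
    [-1, 0, 0],
    [-1, 0, 0],
    [-1, 0, 0],
    [-1, 0, 0],
    [-1, 0, 0],
    [-1, 0, 0],
    [-1, 0, 0],
    [-1, 0, 0],
    [-1, 0, 0],
    [-1, 0, 0]
  ]
}}

```text
time_s: 3.83
eef_pos: [0.5142, 0.0852, 0.2598]
tcp_rot: [0.623, 0.345, 0.61, -0.348]
wrist_force: [0.5, -0.9, -0.1]
finger_gap: 0.0853
```

```bash
cat > err.py <<'E'
from h import *
from scipy.spatial.transform import Rotation as Ro
s=arm.sense(); w,x,y,z=s['tcp_rot']; R=Ro.from_quat([x,y,z,w]).as_matrix()
T=np.array([.5497,.1555,.082])
print('t',s['time_s'],'pos',s['eef_pos'].round(4),'yaw_y',np.degrees(np.arctan2(R[1,1],R[0,1])).round(2),'xaxis',R[:,0].round(4))
print('offset rows units',(R.T@(T-s['eef_pos'])/.03).round(2),'j',s['joints'].round(3),'gap',s['finger_gap'],'F',s['wrist_force'].round(1),'M',s['moment'].round(2),'oh',arm.finger_overhang)
E
python3 err.py
```

```text
t 3.8333 pos [0.5142 0.0852 0.2598] yaw_y 31.24 xaxis [ 0.0142 -0.0125 -0.9998]
offset rows units [ 5.91  2.19 -1.5 ] j [ 0.028 -0.209  1.854 -0.013  1.482 -0.516] gap 0.08527290744312765 F [ 0.5 -0.9 -0.1] M [-0.01 -0.04 -0.03] oh 0.025
```

{"api": "servo_tool", "payload": {
  "offset": [
    [0, 0, 0],
    [0, 0, 0],
    [0, 0, 0],
    [0, 0, 0],
    [0, 0, 0],
    [0, 0, 0],
    [0, 0, 0],
    [0, 0, 0],
    [0, 0, 0]
  ],
  "angular": [
    [-1, 0, 0],
    [-1, 0, 0],
    [-1, 0, 0],
    [-1, 0, 0],
    [-1, 0, 0],
    [-1, 0, 0],
    [-1, 0, 0],
    [-0.3, 0, 0],
    [0, 0, 0]
  ]
}}

```text
time_s: 4.58
eef_pos: [0.5115, 0.0765, 0.2607]
tcp_rot: [0.702, 0.122, 0.689, -0.132]
wrist_force: [-0.0, 0.3, -0.7]
finger_gap: 0.0855
```

```bash
cat >> err.py <<'E'
a=np.radians(68.5 if len(__import__('sys').argv)<2 else float(__import__('sys').argv[1])); X=np.array([0,0,-1.]);Y=np.array([np.cos(a),np.sin(a),0]); D=np.c_[X,Y,np.cross(X,Y)]
print('angular units',(np.degrees(Ro.from_matrix(R.T@D).as_rotvec())/5).round(2))
E
python3 err.py
```

```text
t 4.5833 pos [0.5115 0.0765 0.2607] yaw_y 69.29 xaxis [ 0.0146 -0.0163 -0.9998]
offset rows units [5.93 2.97 0.14] j [ 0.013 -0.219  1.861 -0.017  1.485 -1.195] gap 0.08549272226891343 F [-0.   0.3 -0.7] M [ 0.03 -0.04  0.01] oh 0.025
angular units [0.16 0.22 0.11]
```

{"api": "servo_tool", "payload": {
  "offset": [
    [0.5, 1, 0],
    [0.5, 1, 0],
    [0.5, 0.9, 0.1],
    [0.5, 0, 0],
    [0.5, 0, 0],
    [0, 0, 0]
  ],
  "angular": [
    [0.1, 0.1, 0],
    [0.1, 0.1, 0.1],
    [0, 0, 0],
    [0, 0, 0],
    [0, 0, 0],
    [0, 0, 0]
  ]
}}

```text
time_s: 5.08
eef_pos: [0.5493, 0.1545, 0.1859]
tcp_rot: [0.697, 0.137, 0.691, -0.138]
wrist_force: [-0.0, -0.6, -1.0]
finger_gap: 0.0855
```

```bash
python3 err.py
```

```text
t 5.0833 pos [0.5493 0.1545 0.1859] yaw_y 67.57 xaxis [ 0.0083 -0.003  -1.    ]
offset rows units [ 3.46  0.03 -0.03] j [ 0.146 -0.027  1.813 -0.004  1.348 -1.033] gap 0.08550159054449051 F [-0.  -0.6 -1. ] M [-0.04  0.03 -0.01] oh 0.025
angular units [-0.19  0.1  -0.  ]
```

{"api": "servo_tool", "payload": {
  "offset": [
    [0.8, 0, 0],
    [0.8, 0, 0],
    [0.8, 0, 0],
    [0.5, 0, 0],
    [0.2, 0, 0],
    [0, 0, 0]
  ],
  "angular": [
    [-0.2, 0.1, 0],
    [0, 0, 0],
    [0, 0, 0],
    [0, 0, 0],
    [0, 0, 0],
    [0, 0, 0]
  ]
}}

```text
time_s: 5.58
eef_pos: [0.5523, 0.1512, 0.0954]
tcp_rot: [0.697, 0.134, 0.692, -0.133]
wrist_force: [-0.5, 0.4, 0.0]
finger_gap: 0.0854
```

```bash
python3 err.py; python3 -c "
from h import *
im=snap('side','s3'); cv2.imwrite('pics/s3c.png',cv2.resize(im['pixels'][200:400,180:440,::-1],None,fx=2.5,fy=2.5))"
```

```text
t 5.5833 pos [0.5523 0.1512 0.0954] yaw_y 68.22 xaxis [ 0.0069  0.     -1.    ]
offset rows units [ 0.45  0.1  -0.13] j [ 1.380e-01  8.000e-02  1.867e+00 -1.000e-03  1.188e+00 -1.052e+00] gap 0.08542173378826173 F [-0.5  0.4  0. ] M [-0.05  0.02 -0.02] oh 0.025
angular units [-0.06  0.07 -0.03]
```

View pics/s3c.png

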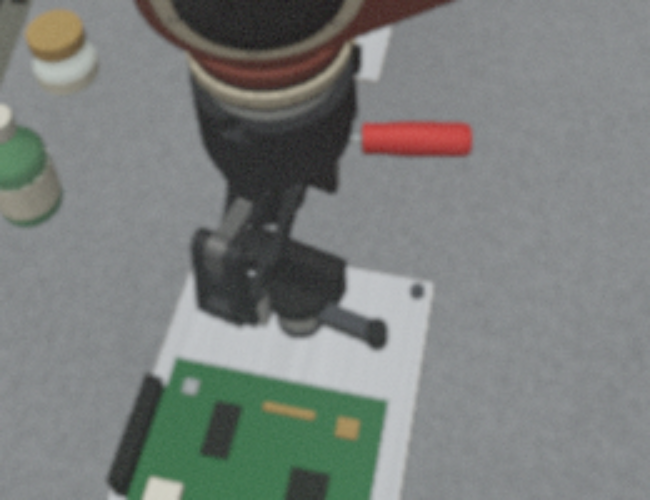

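{"api": "servo_tool", "payload": {
  "offset": [
    [0.3, 0.1, -0.13],
    [0.1, 0, 0],
    [0, 0, 0]
  ],
  "angular": [
    [-0.05, 0.07, 0],
    [0, 0, 0],
    [0, 0, 0]
  ]
}}

```text
time_s: 5.88
eef_pos: [0.5528, 0.1558, 0.0879]
tcp_rot: [0.697, 0.134, 0.692, -0.13]
wrist_force: [-0.2, 0.2, 0.4]
finger_gap: 0.0858
```

{"api": "servo_tool", "payload": {
  "offset": [
    [0, 0, 0],
    [0, 0, 0],
    [0, 0, 0],
    [0, 0, 0],
    [0, 0, 0],
    [0, 0, 0],
    [0, 0, 0],
    [0, 0, 0],
    [0, 0, 0],
    [0, 0, 0]
  ],
  "angular": [
    [0, 0, 0],
    [0, 0, 0],
    [0, 0, 0],
    [0, 0, 0],
    [0, 0, 0],
    [0, 0, 0],
    [0, 0, 0],
    [0, 0, 0],
    [0, 0, 0],
    [0, 0, 0]
  ],
  "jaw": 1,
  "grip_force": 50
}}

```text
time_s: 6.72
eef_pos: [0.5536, 0.1539, 0.0912]
tcp_rot: [0.698, 0.132, 0.691, -0.132]
wrist_force: [-1.0, -0.6, -0.3]
finger_gap: 0.0129
```

```bash
python3 err.py
```

```text
t 6.7167 pos [0.5536 0.1539 0.0912] yaw_y 68.49 xaxis [ 0.0102 -0.0017 -0.9999]
offset rows units [ 0.3   0.   -0.14] j [ 0.143  0.088  1.866 -0.003  1.177 -1.051] gap 0.012911557884313191 F [-1.  -0.6 -0.3] M [0.02 0.01 0.03] oh 0.025
angular units [-0.    0.12 -0.03]
```

{"api": "servo_tool", "payload": {
  "offset": [
    [0, 0, 0],
    [0, 0, 0],
    [0, 0, 0],
    [0, 0, 0],
    [0, 0, 0]
  ],
  "angular": [
    [0.5, 0, 0],
    [1, 0, 0],
    [1, 0, 0],
    [1, 0, 0],
    [0.5, 0, 0]
  ]
}}

```text
time_s: 7.13
eef_pos: [0.5529, 0.1524, 0.0912]
tcp_rot: [0.663, 0.254, 0.656, -0.256]
wrist_force: [-1.0, -1.3, 1.4]
finger_gap: 0.0132
```

```bash
python3 err.py
python3 - <<'E'
from h import *
im=cv2.imread('pics/top1.png')
import types
t=arm.get_image('top')
hsv=cv2.cvtColor(im,cv2.COLOR_BGR2HSV); m=cv2.inRange(hsv,(40,60,30),(90,255,255)); 
k=np.zeros_like(m);k[140:230,140:225]=1; m=m*k; m=cv2.morphologyEx(m,cv2.MORPH_CLOSE,np.ones((9,9)))
ys,xs=np.nonzero(m); w=at_z(t,np.c_[xs,ys],.022)[:,:2].astype(np.float32)
r=cv2.minAreaRect(w); print(r)
B=cv2.boxPoints(r); c=np.array([.5497,.1555]); C=np.array(r[0])
for i in range(4):
    a,b=B[i],B[(i+1)%4]; n=np.array([(b-a)[1],-(b-a)[0]]); n/=np.linalg.norm(n)
    if n@(C-c)<0:n=-n
    print('edge normal deg',np.degrees(np.arctan2(n[1],n[0])),'dist',n@(a-c))
E
```

```text
t 7.1333 pos [0.5529 0.1524 0.0912] yaw_y 47.75 xaxis [ 0.0076 -0.0066 -0.9999]
offset rows units [ 0.3   0.   -0.15] j [ 0.143  0.088  1.866 -0.008  1.18  -0.688] gap 0.01320138084735124 F [-1.  -1.3  1.4] M [-0.07  0.04  0.12] oh 0.025
angular units [-4.15  0.11  0.02]
((0.5681570768356323, 0.24846476316452026), (0.09371016919612885, 0.13219326734542847), 79.50760650634766)
edge normal deg 79.5076 dist 0.047916354836445234
edge normal deg -10.492405 dist 0.06731573080070652
edge normal deg 79.5076 dist 0.14162650981381095
edge normal deg -10.492388 dist -0.06487750741102943
```

{"api": "servo_tool", "payload": {
  "offset": [
    [0, 0, 0],
    [0, 0, 0],
    [0, 0, 0],
    [0, 0, 0]
  ],
  "angular": [
    [0.8, 0, 0],
    [0.8, 0, 0],
    [0.8, 0, 0],
    [0.6, 0, 0]
  ]
}}

```text
time_s: 7.52
eef_pos: [0.552, 0.1516, 0.0912]
tcp_rot: [0.623, 0.338, 0.617, -0.343]
wrist_force: [-2.7, -1.2, 1.6]
finger_gap: 0.0126
```

```bash
python3 err.py
```

```text
t 7.5167 pos [0.552  0.1516 0.0912] yaw_y 32.45 xaxis [ 0.005  -0.0097 -0.9999]
offset rows units [ 0.31  0.   -0.15] j [ 0.143  0.088  1.867 -0.011  1.184 -0.42 ] gap 0.012570973066733758 F [-2.7 -1.2  1.6] M [-0.12  0.13  0.11] oh 0.025
angular units [-7.21  0.12  0.05]
```

{"api": "servo_tool", "payload": {
  "offset": [
    [0, 0, 0],
    [0, 0, 0]
  ],
  "angular": [
    [0.5, 0, 0],
    [0.4, 0, 0]
  ]
}}

```text
time_s: 7.68
eef_pos: [0.5517, 0.1514, 0.0912]
tcp_rot: [0.609, 0.362, 0.602, -0.367]
wrist_force: [-1.7, -1.9, 1.1]
finger_gap: 0.0132
```

```bash
python3 err.py
```

```text
t 7.6833 pos [0.5517 0.1514 0.0912] yaw_y 27.88 xaxis [ 0.0042 -0.0108 -0.9999]
offset rows units [ 0.31  0.   -0.16] j [ 0.143  0.087  1.867 -0.012  1.184 -0.339] gap 0.01318318356643038 F [-1.7 -1.9  1.1] M [-0.12  0.08  0.14] oh 0.025
angular units [-8.12  0.12  0.06]
```

{"api": "servo_tool", "payload": {
  "offset": [
    [0, 0, 0]
  ],
  "angular": [
    [0.5, 0, 0]
  ]
}}

```text
time_s: 7.77
eef_pos: [0.5515, 0.1513, 0.0912]
tcp_rot: [0.601, 0.375, 0.594, -0.381]
wrist_force: [-1.4, -1.9, 2.1]
finger_gap: 0.0134
```

```bash
python3 err.py
```

```text
t 7.7667 pos [0.5515 0.1513 0.0912] yaw_y 25.37 xaxis [ 0.0038 -0.0114 -0.9999]
offset rows units [ 0.31  0.   -0.16] j [ 0.143  0.087  1.867 -0.013  1.185 -0.295] gap 0.013400145451493288 F [-1.4 -1.9  2.1] M [-0.09  0.06  0.1 ] oh 0.025
angular units [-8.63  0.12  0.07]
```

{"api": "servo_tool", "payload": {
  "offset": [
    [0, 0, 0]
  ],
  "angular": [
    [0.5, 0, 0]
  ]
}}

```text
time_s: 7.85
eef_pos: [0.5513, 0.1512, 0.0912]
tcp_rot: [0.592, 0.388, 0.586, -0.394]
wrist_force: [-2.4, -1.2, 2.0]
finger_gap: 0.013
```

```bash
python3 err.py
```

```text
t 7.85 pos [0.5513 0.1512 0.0912] yaw_y 22.84 xaxis [ 0.0032 -0.0119 -0.9999]
offset rows units [ 0.3   0.01 -0.16] j [ 0.143  0.087  1.867 -0.013  1.186 -0.251] gap 0.012953827060662759 F [-2.4 -1.2  2. ] M [-0.15  0.04  0.23] oh 0.025
angular units [-9.13  0.12  0.07]
```

{"api": "servo_tool", "payload": {
  "offset": [
    [0, 0, 0]
  ],
  "angular": [
    [0.5, 0, 0]
  ]
}}

```text
time_s: 7.93
eef_pos: [0.5512, 0.1511, 0.0912]
tcp_rot: [0.584, 0.401, 0.577, -0.407]
wrist_force: [-1.0, -1.7, 1.4]
finger_gap: 0.0132
```

```bash
python3 err.py
```

```text
t 7.9333 pos [0.5512 0.1511 0.0912] yaw_y 20.32 xaxis [ 0.0028 -0.0124 -0.9999]
offset rows units [ 0.31  0.   -0.16] j [ 0.143  0.087  1.867 -0.014  1.186 -0.206] gap 0.013242101538603328 F [-1.  -1.7  1.4] M [-0.09 -0.11  0.2 ] oh 0.025
angular units [-9.63  0.13  0.08]
```

{"api": "servo_tool", "payload": {
  "offset": [
    [0, 0, 0]
  ],
  "angular": [
    [0.5, 0, 0]
  ]
}}

```text
time_s: 8.02
eef_pos: [0.551, 0.1511, 0.0912]
tcp_rot: [0.575, 0.413, 0.568, -0.42]
wrist_force: [-2.9, -0.4, 0.0]
finger_gap: 0.0131
```

```bash
python3 err.py
```

```text
t 8.0167 pos [0.551  0.1511 0.0912] yaw_y 17.81 xaxis [ 0.0023 -0.013  -0.9999]
offset rows units [ 0.31  0.01 -0.16] j [ 0.143  0.087  1.867 -0.014  1.187 -0.162] gap 0.013084374833897855 F [-2.9 -0.4  0. ] M [-0.18  0.04  0.21] oh 0.025
angular units [-10.14   0.13   0.09]
```

{"api": "servo_tool", "payload": {
  "offset": [
    [0, 0, 0]
  ],
  "angular": [
    [0.5, 0, 0]
  ]
}}

```text
time_s: 8.1
eef_pos: [0.5507, 0.151, 0.0912]
tcp_rot: [0.565, 0.426, 0.559, -0.433]
wrist_force: [-2.8, -1.0, 2.2]
finger_gap: 0.0127
```

```bash
python3 err.py|grep -o "yaw_y [^ ]*\|M .*oh"
```

```text
yaw_y 15.28
M [-0.14  0.06  0.08] oh
```

{"api": "servo_tool", "payload": {
  "offset": [
    [0, 0, 0]
  ],
  "angular": [
    [0.5, 0, 0]
  ]
}}

```text
time_s: 8.18
eef_pos: [0.5505, 0.1509, 0.0912]
tcp_rot: [0.556, 0.438, 0.549, -0.445]
wrist_force: [-2.1, -0.9, 1.5]
finger_gap: 0.0129
```

```bash
python3 err.py|grep -o "yaw_y [^ ]*\|M .*oh"
```

```text
yaw_y 12.73
M [-0.06  0.09 -0.06] oh
```

{"api": "servo_tool", "payload": {
  "offset": [
    [0, 0, 0]
  ],
  "angular": [
    [0.5, 0, 0]
  ]
}}

```text
time_s: 8.27
eef_pos: [0.5503, 0.1509, 0.0912]
tcp_rot: [0.546, 0.45, 0.539, -0.457]
wrist_force: [-2.1, -1.8, 1.2]
finger_gap: 0.0128
```

```bash
python3 err.py|grep -o "yaw_y [^ ]*\|M .*oh"
```

```text
yaw_y 10.18
M [-0.14 -0.02  0.05] oh
```

{"api": "servo_tool", "payload": {
  "offset": [
    [0, 0, 0],
    [0, 0, 0]
  ],
  "angular": [
    [0.4, 0, 0],
    [0, 0, 0]
  ]
}}

```text
time_s: 8.43
eef_pos: [0.5501, 0.1509, 0.0912]
tcp_rot: [0.538, 0.459, 0.531, -0.467]
wrist_force: [0.2, -1.2, 0.7]
finger_gap: 0.0129
```

```bash
python3 err.py|grep -o "yaw_y [^ ]*\|M .*oh"
```

```text
yaw_y 8.16
M [-0.02 -0.03 -0.12] oh
```

{"api": "servo_tool", "payload": {
  "offset": [
    [0, 0, 0],
    [0, 0, 0],
    [0, 0, 0],
    [0, 0, 0],
    [0, 0, 0],
    [0, 0, 0],
    [0, 0, 0],
    [0, 0, 0]
  ],
  "angular": [
    [0, 0, 0],
    [0, 0, 0],
    [0, 0, 0],
    [0, 0, 0],
    [0, 0, 0],
    [0, 0, 0],
    [0, 0, 0],
    [0, 0, 0]
  ],
  "jaw": -1
}}

```text
time_s: 9.1
eef_pos: [0.5507, 0.1515, 0.0911]
tcp_rot: [0.539, 0.458, 0.532, -0.465]
wrist_force: [-0.1, 0.1, -0.3]
finger_gap: 0.0852
```

{"api": "servo_tool", "payload": {
  "offset": [
    [-0.5, 0, 0],
    [-0.8, 0, 0],
    [-0.8, 0, 0],
    [-0.8, 0, 0],
    [-0.8, 0, 0],
    [-0.8, 0, 0],
    [-0.5, 0, 0],
    [0, 0, 0]
  ],
  "angular": [
    [0, 0, 0],
    [0, 0, 0],
    [0, 0, 0],
    [0, 0, 0],
    [0, 0, 0],
    [0, 0, 0],
    [0, 0, 0],
    [0, 0, 0]
  ]
}}

```text
time_s: 9.77
eef_pos: [0.5485, 0.1533, 0.2447]
tcp_rot: [0.538, 0.456, 0.534, -0.467]
wrist_force: [0.7, 0.9, 0.6]
finger_gap: 0.0855
```

{"api": "servo_tool", "payload": {
  "offset": [
    [0, -0.8, 0.8],
    [0, -0.8, 0.8],
    [0, -0.8, 0.8],
    [0, -0.8, 0.8],
    [0, -0.8, 0.8],
    [0, -0.8, 0.8],
    [0, -0.5, 0.5],
    [0, 0, 0]
  ],
  "angular": [
    [0, 0, 0],
    [0, 0, 0],
    [0, 0, 0],
    [0, 0, 0],
    [0, 0, 0],
    [0, 0, 0],
    [0, 0, 0],
    [0, 0, 0]
  ]
}}

```text
time_s: 10.43
eef_pos: [0.4086, -0.0327, 0.24]
tcp_rot: [0.537, 0.453, 0.537, -0.466]
wrist_force: [0.3, 0.8, 0.2]
finger_gap: 0.0853
```

Run:
```python
from h import *
A=[]
for c in('top','side'):
    im=snap(c,c+'4'); P=cloud(im)
    z=P[...,2]; d=np.hypot(P[...,0]-.55,P[...,1]-.156)
    q2=P[(d<.05)&(z>.08)&(z<.11)&(im['depth']>0)][:,:2].astype(np.float32)
    if len(q2)>20:
        w,v=np.linalg.eigh(np.cov(q2.T)); print(c,len(q2),cv2.minAreaRect(q2),np.degrees(np.arctan2(v[1,1],v[0,1])))
    crop=im['pixels'][130:250,150:300] if c=='top' else im['pixels'][270:400,220:380]
    A.append(cv2.resize(crop[:,:,::-1],(400,340),interpolation=cv2.INTER_CUBIC))
cv2.imwrite('pics/end.png',np.hstack(A)); print(arm.sense()['eef_pos'],arm.sense()['wrist_force'])
```

```text
top 260 ((0.549879789352417, 0.15481016039848328), (0.014751485548913479, 0.06277710944414139), 5.784584999084473) 96.28696218332627
side 400 ((0.5496381521224976, 0.1571444571018219), (0.013990595005452633, 0.06125706434249878), 6.787001609802246) 96.83543701612493
[ 0.40994791 -0.03099482  0.24015971] [ 0.95697709 -0.47273328  0.23961453]
```

View pics/end.png

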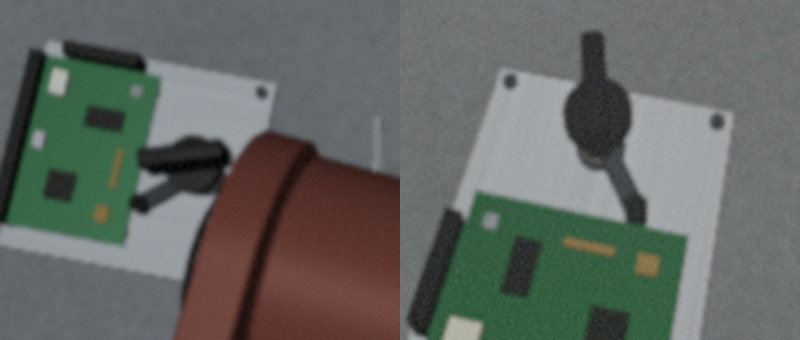

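Both crops show the pad of the finger against the board's edge. The bar is at about 96.5° and the finger at about 118°, so the knob is about 22° past the finger, which matches the first notch. The arm is clear.

```bash
python3 -c "
from h import *
print(arm.close_job())"
```

```text
the job is handed in; nothing more can be done
None
```

I clamped the board and handed the job in; it reports no verdict, but my last checks all agree with a clean first click.

- **Turning:** I gripped the loaded holder's knob at 50 N and turned it clockwise by about 60°. The turning moment rose from about 0.1 to 0.2 N m when the finger met the board. It then dropped through zero as the clutch clicked. I stopped about 7° past that point, let go, rose and moved away, at about 10.4 s.
- **Knob and finger:** Both cameras put the bar at about 96.5°, and the finger's pad shows against the board's edge. I worked out the finger at about 118° from the board's edge and the knob axis. The knob is therefore about 22° (0.38 rad) past the finger, in the first notch and well short of the second click.
- **Clearance:** The wrist force after moving away was about 1 N, which is noise level. The robot did not go near the empty holder's clamp, though I took no picture of it afterwards.
- **What differed:** The first network estimates of the knob's position were about 11 mm apart between the cameras, so I used the depth pictures instead. The grip sat about 9 mm higher and 4 mm farther along the bar than planned, and it held without trouble.

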